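Put the coin cell into the bench scale and shut its battery door

TASK

The bench scale lies upside down for a battery change. With the fingertips push the loose coin cell across the case until it drops flat into the round battery well, then push the sliding battery door fully shut over it. Only push: do not pick up or carry the cell, and leave the things standing around the scale where they are.

Things in the scene. Friction and masses are not known exactly. Their poses are not given: they have to be found in the camera images.
- scale: Bench scale, upside down, fixed: white case 144 x 214 mm (x, y), flat underside facing up 34 mm above the table. Origin on the table under the battery well's axis, the middle of the case; y along the case towards the parked door. Feet 16 mm wide, 5 mm high at x +-60, y +-95 mm. Door guides 4.6 mm high: y +21 to +95 mm, outer edges x +-24 mm, joined at the end.
- well (a point): Centre of the mouth of the round battery well, level with the flat underside. The well is 33.5 mm across and 5 mm deep with a flat closed bottom; the cell fits with 1.7 mm to spare all round and, when seated, stands 1 mm proud of the mouth. The shut door clears it.
- coin_cell: Loose steel coin cell, a disc 30 mm across and 6 mm thick, about 16 g, lying flat on the scale's underside beside the well, on the side away from the door (scale y about -45 to -72 mm, x within 18 mm). Origin at the centre of its lower face, z up.
- battery_door (a joint): Sliding battery door: grey plate 40 x 65 mm on low runners between two guides, its flat top 4.6 mm above the underside. Value in m: 0 fully shut against its stop (well covered), grows as it slides along the scale's +y, 0.046 fully open. Starts open by 39 to 46 mm, clear of the well. It slides with about 1 N and stays where it is left.
- door_rib (a point): Middle of the top edge of the upright push rib on the door: 26 mm long (along scale x), 4 mm thick (along scale y), 6.5 mm high above the door's top face. It moves with the door; with the door shut it lies at scale y = +19 mm. The door's plate reaches 26 mm beyond it towards scale +y.
- jar: Bystander: small round jar with a ribbed yellow lid, 43 mm across, 52 mm high, standing beside the scale. Origin at the centre of its underside.
- cup: Bystander: small brown stoneware cup, 52 mm across, 43 mm high. Origin at the centre of its underside.
- glass: Bystander: small clear glass, 44 mm across, 43 mm high. Origin at the centre of its underside.
- rib: Bystander: flat wooden potter's rib, 54 x 90 x 6 mm, lying on the table. Origin at the centre of its underside.
Things that resemble listed ones, but are neither listed nor needed, are in the scene too. Of the things like the coin_cell, leave any that is blue, purple or yellow; of the rest the larger one is meant.

How it is judged:
On the way:
1. the coin cell lies flat at the bottom of the battery well, the door still open (horizontal distance between coin_cell and well below 0.004 m and z of coin_cell in the frame of scale below 0.0307 m and angle between coin_cell's own z axis and vertical below 0.08 rad and value of joint battery_door above 0.02 m), for 0.2 s.
At the end, for the whole second after the job is handed in: The coin cell lies at rest and flat (within 0.08 rad) on the bottom of the well (centre within 4 mm of the well's axis, not more than 1.7 mm above the bottom), and the battery door is within 2 mm of fully shut (horizontal distance between coin_cell and well below 0.004 m and z of coin_cell in the frame of scale below 0.0307 m and angle between coin_cell's own z axis and vertical below 0.08 rad and linear speed of coin_cell below 0.01 m/s and value of joint battery_door below 0.002 m); the robot touches nothing.
It fails at once if the coin cell is lifted more than 6 mm off the scale's underside (z of coin_cell in the frame of scale above 0.04 m).
It fails at once if the coin cell is carried over the well: held at the level of the underside within 6 mm of the well's axis instead of tipping in over the rim (horizontal distance between coin_cell and well below 0.006 m and z of coin_cell in the frame of scale above 0.0335 m).
It fails at once if a bystander is moved more than 15 mm (distance of any of jar, cup, glass, rib from where it was at the start of the episode above 0.015 m).
It also fails if it takes over 45 s, if anything falls off the work surface, if the arm or the gripper's body presses on something with over 40 N, if the wrist force passes 120 N, or if a joint passes its speed limit or range.

ROBOT

A 6-joint arm with a two-finger parallel gripper is mounted at the origin on the work surface; the furniture and walls round the work are solid. World frame = base frame: x ahead of the robot, y to its left, z up, the work surface at z = 0. Lengths are in m, angles in rad, forces in N, time in s.
With the tool pointing down it reaches from about 0.4 to 0.825 m from the base axis. Payload 7 kg.
Tool frame: the origin (TCP) lies between the finger pads; the fingertips stand 11 mm ahead of it and the grasp point (between the pads) lies 8 mm behind it (arm.tips_ahead is the distance from the TCP to the fingertips, in m); z points along the fingers, x is the direction in which the jaws open and shut, and the axes are right-handed (so a half turn about z gives the same grasp; the last joint's range is limited). The gripper opens to 88 mm and grips with 3 to 60 N. Pads are 19 mm wide; open, the fingers measure 130 mm over their backs; the gripper's body (78 mm by 193 mm) begins 47 mm behind the grasp point.
Start: joints at [-1.031, 0.359, 0.012, 0, -1.224, -0.288], TCP at [0.168, -0.654, 0.238] pointing down, gripper open.
Joint ranges: [-3.07, 3.07], [-1.43, 2.12], [-1.02, 1.25], [-3.03, 1.67], [-3.05, -0], [-3.03, 3.03]. Speed limits (rad/s): [2.39, 2.39, 3.01, 3.14, 3.14, 3.14].

INTERFACE

Orientations are given as [roll, pitch, yaw] about the fixed x, y, z axes, in that order (R = Rz(yaw) Ry(pitch) Rx(roll)).
In Python, from station import arm, optics, finder gives the robot as it stands. The module is installed in compiled form; this text tells all that it offers.
- The arm moves only by the tool apply_moves, never from a script. Its argument "increments" is one flat list of numbers, 6 for each row, row after row: the shift along the world's x, y, z in m, then the turn, a rotation vector about the world's x, y, z in rad. In form: [tx, ty, tz, rx, ry, rz, tx, ty, tz, rx, ry, rz, ...]. A call has 1 to 20 rows; each row shifts and turns the pose as measured when the row begins; what a row does not reach is not made up. A row lasts 1/12 s, in which the tool goes at most 41.7 mm and 7.16 degrees, less where a joint would pass 70% of its speed; a pose out of reach is approached as far as the arm can. A call with a gripper value outside its range is refused whole. "hand" is the closure, from 0 (fully open) to 1 (shut), set as the call begins (left out, the last holds). The fingers move at their own pace and stop on an object; "force" is the grip in N (left out, the last holds). Time passes only in rows, so rows that do not move let the fingers close. It gives the time, the measured TCP pose, the force and the opening at its end, in the units of the state.
- arm.get_state(): the state, without advancing time (a new reading comes with each control period).
- optics.grab_frame(name): name is "side" or "top" or "wrist"; returns the picture (400x640x3 uint8, red, green, blue); there is no depth.
- optics.camera_model(name): a dict with "fx", "fy", "cx", "cy" (pixels), "world_to_cam" (4x4, takes a point from world to camera coordinates); the wrist camera has in their place "T_tool_cam" (4x4, takes a point from camera to tool coordinates, whose origin is the TCP and whose axes are the tool frame's). Camera axes: x right, y up, looking along -z (the intrinsics and any distortion apply to the point x, -y, -z); pixel columns grow to the right and rows downward; lengths in m; the calibration is good to about 2 mm. A picture is of the moment at which its call begins: read the wrist's pose just before it. camera_model takes no time and is no camera call.
- arm.job_done(): hands the job in, once; it reports no verdict.
Trained networks look in the newest picture that a camera, given by its name, has taken for a name from the list of things; names that differ only in an ending like _2 or _b are one class to them, and where a whole thing is asked for, a point or a joint stands for the part that bears it (a point fixed in the world has none). Each returns a list of dicts, best first, with "conf" (0 to 1); they miss things now and then, are a little off and sometimes report something else, mostly with a low value. They report only what shows in the picture. A call takes as long as a camera call. They do not tell look-alikes from the thing itself.
- finder.find_in(camera, name): "box" ([left, top, right, bottom] in pixels, round what is visible of it).
- finder.landmark_of(camera, name): "point" ([column, row] in pixels: a listed point, or the origin of a listed thing).
The state is a dict: "t": time; "q": joint angles; "qd": joint speeds; "joint_efforts": joint torques, N m; "eef_pos": TCP position; "ee_rot": TCP orientation; "force": force on the tool from outside, world axes, zero at the start; "moment": the same for the moment, N m; "width": finger opening in m.
Only numpy, scipy, OpenCV 4.12 (cv2) and the standard library are available. Lean on these libraries where they do the work, as an engineer would, in place of code of your own. Each camera call takes 0.05 s, during which the arm holds its last target. There are 200 camera calls.

## Working session

There is one attempt and no reset: what is moved stays moved. The work goes in short steps, Python scripts to look and compute and a tool call to move; the robot and the scene stay as the last step left them, time stands still between calls to the robot, and variables do not carry over. Pictures are saved under pics/ and viewed, about 8 in all and at most 12, crops included, and the job is handed in when it is done.

Besides the shell and the picture viewer there is one more tool, called as name(argument=value, ...) on one line, values as JSON. apply_moves: Moves the arm, as the interface text tells. Its arguments: {"type":"object","properties":{"increments":{"type":"array"},"hand":{"type":"number"},"force":{"type":"number"}},"required":["increments"]}

```bash
mkdir -p pics
cat > h.py <<'E'
import numpy as np, cv2
from station import arm, optics, finder
from scipy.spatial.transform import Rotation as R
def cam(n):
    m=optics.camera_model(n)
    K=np.array([[m['fx'],0,m['cx']],[0,m['fy'],m['cy']],[0,0,1]])
    if n=='wrist':
        s=arm.get_state();T=np.eye(4);T[:3,:3]=R.from_euler('xyz',s['ee_rot']).as_matrix();T[:3,3]=s['eef_pos']
        c2w=T@np.array(m['T_tool_cam'])
    else: c2w=np.linalg.inv(np.array(m['world_to_cam']))
    return K,c2w,m
def ray(n,px,z):
    K,c,m=cam(n);d=np.array([(px[0]-K[0,2])/K[0,0],-(px[1]-K[1,2])/K[1,1],-1.])
    d=c[:3,:3]@d;o=c[:3,3];return o+d*(z-o[2])/d[2]
def proj(n,p):
    K,c,m=cam(n);q=np.linalg.inv(c)@np.append(p,1);return np.array([K[0,2]+K[0,0]*q[0]/-q[2],K[1,2]-K[1,1]*q[1]/-q[2]])
def save(n,f):
    im=optics.grab_frame(n);cv2.imwrite('pics/'+f,im[:,:,::-1]);return im
E
python3 - <<'E'
from h import *
print(optics.camera_model('top').keys(), optics.camera_model('wrist'))
print(arm.get_state())
a=save('top','top0.png');b=save('side','side0.png')
cv2.imwrite('pics/both.png',cv2.resize(np.vstack([a,b])[:,:,::-1],(480,600)))
for n,z in [('scale',.034),('coin_cell',.04),('battery_door',.04),('jar',.05),('cup',.04),('glass',.04),('rib',.006)]:
    for d in finder.find_in('top',n)[:4]:
        bx=d['box'];print(n,round(d['conf'],2),np.round(bx),ray('top',[(bx[0]+bx[2])/2,(bx[1]+bx[3])/2],z).round(3))
for n,z in [('scale',0),('coin_cell',.034),('well',.034),('door_rib',.045)]:
    for d in finder.landmark_of('top',n)[:4]:print('L',n,round(d['conf'],2),np.round(d['point'],1),ray('top',d['point'],z).round(4))
E
```

```text
dict_keys(['fx', 'fy', 'cx', 'cy', 'world_to_cam']) {'fx': 307.80297844075244, 'fy': 307.80297844075244, 'cx': 321.0482667458872, 'cy': 200.99682316186704, 'T_tool_cam': array([[ 9.99998685e-01, -1.62014420e-03,  7.65006106e-05,
        -1.51324322e-04],
       [-1.51699889e-03, -9.50942205e-01, -3.09364869e-01,
        -8.37204359e-02],
       [ 5.73963357e-04,  3.09364346e-01, -9.50943411e-01,
        -1.47359738e-01],
       [ 0.00000000e+00,  0.00000000e+00,  0.00000000e+00,
         1.00000000e+00]])}
{'t': 0.0, 'q': array([-1.03093113e+00,  3.59366486e-01,  1.10293277e-02, -3.63728782e-04,
       -1.22410703e+00, -2.88149637e-01]), 'qd': array([ 0.00025543, -0.00106794,  0.00134708, -0.00144268, -0.00071774,
       -0.00087342]), 'joint_efforts': array([ 5.15685842e-04, -5.82707334e+01,  2.93053633e+01,  6.99657887e+00,
        6.85199499e-03, -1.77102997e-04]), 'eef_pos': array([ 0.16800273, -0.65324935,  0.23662057]), 'ee_rot': array([-3.14145215e+00, -1.67710163e-03,  1.82238790e+00]), 'force': array([ 0.01326509, -0.23322826, -0.4963966 ]), 'moment': array([-0.07941247, -0.
[... 425 characters left out ...]
279. 214. 314. 238.] [ 0.495 -0.062  0.04 ]
jar 0.57 [295. 155. 317. 176.] [ 0.612 -0.08   0.05 ]
cup 0.95 [341. 146. 370. 173.] [ 0.626 -0.179  0.04 ]
glass 0.86 [392. 176. 417. 199.] [ 0.569 -0.274  0.04 ]
glass 0.5 [345. 148. 371. 172.] [ 0.625 -0.183  0.04 ]
rib 0.9 [234. 214. 264. 255.] [0.48  0.038 0.006]
L scale 0.72 [320.3 222.8] [ 0.5018 -0.108   0.    ]
L coin_cell 0.72 [353.3 223.3] [ 0.4995 -0.1728  0.034 ]
L coin_cell 0.65 [322.3 288.4] [ 0.3729 -0.1105  0.034 ]
L coin_cell 0.6 [404.1 228. ] [ 0.4894 -0.2726  0.034 ]
L coin_cell 0.53 [406.  262.4] [ 0.4221 -0.2748  0.034 ]
L well 0.57 [322.4 223.1] [ 0.5004 -0.1119  0.034 ]
L door_rib 0.65 [296.  226.8] [ 0.4933 -0.0602  0.045 ]
```

View pics/top0.png

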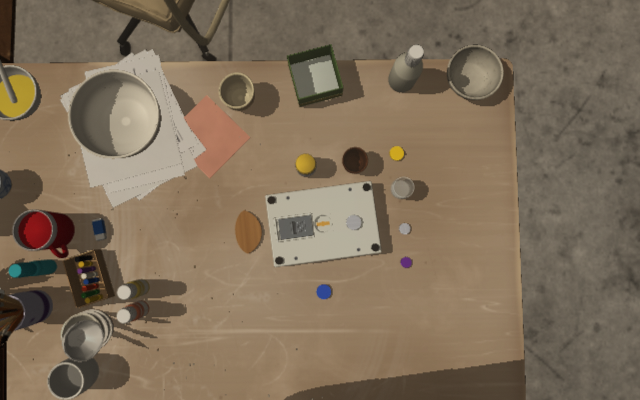

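The top view shows the scale centred near (322,224), with the well there under an orange mark, and the parked door on the left at (296,227).

There are five coin-like things:
- Silver on the case at (354,223).
- Smaller silver on the table at (405,229).
- Blue (324,292), purple (406,262) and yellow (397,153), all excluded by colour.

The one at (354,223) fits: it is the larger silver disc and lies on the case, on the side away from the door. I'll go above it and confirm with a crop.

apply_moves(increments=[0.017,0.025,-0.002,0,0,0.07,0.017,0.025,-0.002,0,0,0.07,0.017,0.025,-0.002,0,0,0.07,0.017,0.025,-0.002,0,0,0.07,0.017,0.025,-0.002,0,0,0.07,0.017,0.025,-0.002,0,0,0.07,0.017,0.025,-0.002,0,0,0.07,0.017,0.025,-0.002,0,0,0.07,0.017,0.025,-0.002,0,0,0.07,0.017,0.025,-0.002,0,0,0.07,0.017,0.025,-0.002,0,0,0.07,0.017,0.025,-0.002,0,0,0.07,0.017,0.025,-0.002,0,0,0.07,0.017,0.025,-0.002,0,0,0.07,0.017,0.025,-0.002,0,0,0.07,0.017,0.025,-0.002,0,0,0.07,0.017,0.025,-0.002,0,0,0.07,0.017,0.025,-0.002,0,0,0.07,0.017,0.025,-0.002,0,0,0.07,0,0,0,0,0,0.07], hand=0.79)

```text
t: 2.32
eef_pos: [0.5016, -0.1562, 0.2008]
ee_rot: [-3.14, 0.011, -2.998]
force: [0.0, -0.1, 0.8]
width: 0.0185
```

```bash
cat > look.py <<'E'
from h import *
import sys
s=arm.get_state();print(s['t'],s['eef_pos'].round(4),s['ee_rot'].round(3),s['width'],s['force'].round(2))
save('wrist',sys.argv[1])
for n,z in [('coin_cell',.034),('well',.034),('door_rib',.0451),('scale',0)]:
    for d in finder.landmark_of('wrist',n)[:3]:print('L',n,round(d['conf'],2),np.round(d['point'],1),ray('wrist',d['point'],z).round(4))
for n,z in [('coin_cell',.037),('battery_door',.0386),('scale',.034)]:
    for d in finder.find_in('wrist',n)[:3]:
        b=d['box'];print(n,round(d['conf'],2),np.round(b),ray('wrist',[(b[0]+b[2])/2,(b[1]+b[3])/2],z).round(4),ray('wrist',b[:2],z).round(3),ray('wrist',b[2:],z).round(3))
E
python3 look.py w0.png
```

```text
2.3167 [ 0.5016 -0.1562  0.2008] [-3.14   0.011 -2.998] 0.018539619943113372 [ 0.01 -0.09  0.77]
L coin_cell 0.9 [327.2 167.9] [ 0.4982 -0.1774  0.034 ]
L coin_cell 0.84 [429.5 231.3] [ 0.3761 -0.1235  0.034 ]
L coin_cell 0.84 [200.8  56.2] [ 0.6309 -0.2653  0.034 ]
L well 0.78 [315.5 222.9] [ 0.5014 -0.1157  0.034 ]
L well 0.41 [325.4 168.9] [ 0.4992 -0.1769  0.034 ]
L door_rib 0.96 [316.9 278.2] [ 0.4912 -0.0545  0.0451]
L scale 0.98 [316.4 211.4] [ 0.5012 -0.1177  0.    ]
coin_cell 0.86 [186.  39. 218.  68.] [ 0.6269 -0.2703  0.037 ] [ 0.642 -0.28   0.037] [ 0.611 -0.26   0.037]
coin_cell 0.7 [338.  49. 362.  78.] [ 0.4897 -0.2804  0.037 ] [ 0.503 -0.291  0.037] [ 0.477 -0.27   0.037]
coin_cell 0.66 [408.  59. 430.  85.] [ 0.4252 -0.2816  0.037 ] [ 0.438 -0.291  0.037] [ 0.412 -0.272  0.037]
battery_door 0.7 [303. 242. 334. 284.] [ 0.4911 -0.0704  0.0386] [ 0.512 -0.094  0.039] [ 0.47  -0.046  0.039]
scale 0.62 [250. 120. 390. 284.] [ 0.4995 -0.1412  0.034 ] [ 0.58  -0.216  0.034] [ 0.404 -0.052  0.034]
scale 0.19 [187. 208. 240. 252.] [ 0.6124 -0.0924  0.034 ] [ 0.642 -0.114  0.034] [ 0.582 -0.07   0.034]
```

View pics/w0.png

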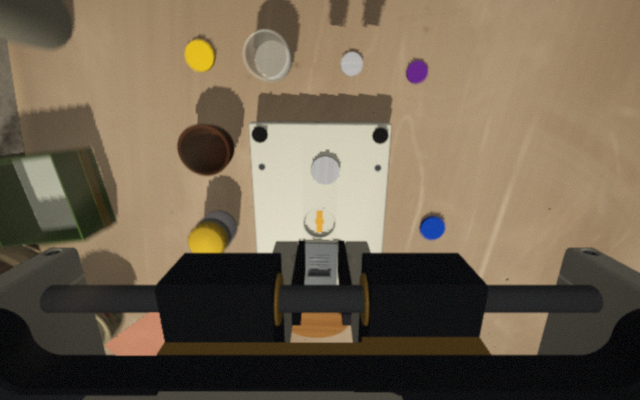

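The wrist view shows the silver cell on the case at (325,169), the well with its orange ribbon at (320,222) and the feet at (260,134) and (380,135). The smaller silver decoy is at (352,63), with blue, purple and yellow discs around. I'll refine these positions and confirm with a crop.

Run:
```python
from h import *
im=cv2.imread('pics/w0.png');g=cv2.cvtColor(im,cv2.COLOR_BGR2GRAY)
def cen(x0,y0,x1,y1):
    p=g[y0:y1,x0:x1];_,t=cv2.threshold(p,80,255,cv2.THRESH_BINARY_INV);m=cv2.moments(t,True);return np.array([x0+m['m10']/m['m00'],y0+m['m01']/m['m00']])
f1=cen(252,126,269,143);f2=cen(372,127,388,144)
w1=ray('wrist',f1,.0385);w2=ray('wrist',f2,.0385);print(f1,f2,w1.round(4),w2.round(4))
d=(w1-w2)[:2];print('len',np.hypot(*d),'yaw',np.arctan2(d[1],d[0]))
yaw=np.arctan2(d[1],d[0]);c,s=np.cos(yaw),np.sin(yaw);mid=(w1+w2)[:2]/2
print('well from feet',mid+95e-3*np.array([-s,c]))
crop=cv2.resize(im[110:250,240:400],None,fx=5,fy=5,interpolation=cv2.INTER_CUBIC)[:600]
# predicted outlines
well=mid+95e-3*np.array([-s,c])
def circ(cx,r,z,col):
    pts=np.array([(proj('wrist',[cx[0]+r*np.cos(a),cx[1]+r*np.sin(a),z])-[240,110])*5 for a in np.linspace(0,6.28,40)]).astype(int)
    cv2.polylines(crop,[pts],True,col,1)
circ(well,.01675,.034,(0,0,255)); circ([.4982,-.1774],.015,.04,(0,255,0))
cv2.imwrite('pics/c1.png',crop)
```

```text
[259.27322404 133.61202186] [380.02717391 134.80434783] [ 0.5687 -0.2051  0.0385] [ 0.4503 -0.2203  0.0385]
len 0.11943117802556082 yaw 0.1274355321486712
well from feet [ 0.4974342  -0.11844429]
```

View pics/c1.png

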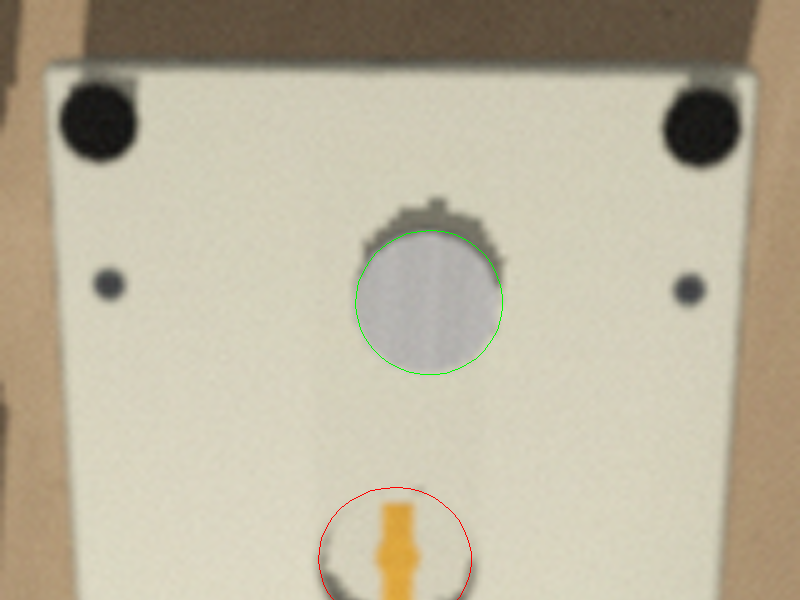

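The crop confirms a plain silver 30 mm disc on the case, and the predicted outlines for the cell (green) and well (red) fit. Cell at (0.498,-0.177), well at (0.4975,-0.1185), scale yaw 0.127. I'll push with two slightly parted fingers so the disc nests between their corners. First I go behind the cell.

apply_moves(increments=[-0.001,-0.017,-0.01,0,0,-0.044,-0.001,-0.017,-0.01,0,0,-0.044,-0.001,-0.017,-0.01,0,0,-0.044,0,-0.017,-0.015,0,0,0,0,0,-0.025,0,0,0,0,0,-0.025,0,0,0,0,0,-0.025,0,0,0,0,0,-0.02,0,0,0,0,0,0,0,0,0])

```text
t: 3.47
eef_pos: [0.4938, -0.2379, 0.0599]
ee_rot: [-3.139, 0.02, 3.119]
force: [-1.2, 0.3, -0.1]
width: 0.0185
```

```bash
python3 look.py w1.png
```

```text
3.4667 [ 0.4938 -0.2379  0.0599] [-3.139  0.02   3.119] 0.018483680194860908 [-1.16  0.27 -0.08]
L coin_cell 0.94 [432.2 163.1] [ 0.4323 -0.2873  0.034 ]
L coin_cell 0.86 [326.6 165.3] [ 0.493  -0.2869  0.034 ]
L coin_cell 0.78 [311.7 328.4] [ 0.5049 -0.1722  0.034 ]
coin_cell 0.97 [417. 145. 447. 181.] [ 0.435  -0.2873  0.037 ] [ 0.444 -0.298  0.037] [ 0.425 -0.277  0.037]
coin_cell 0.93 [309. 149. 344. 185.] [ 0.4949 -0.2857  0.037 ] [ 0.505 -0.296  0.037] [ 0.485 -0.275  0.037]
coin_cell 0.59 [293. 314. 334. 344.] [ 0.5054 -0.1724  0.037 ] [ 0.519 -0.184  0.037] [ 0.491 -0.16   0.037]
scale 0.9 [303. 246. 398. 344.] [ 0.4796 -0.1979  0.034 ] [ 0.51  -0.234  0.034] [ 0.446 -0.158  0.034]
```

View pics/w1.png

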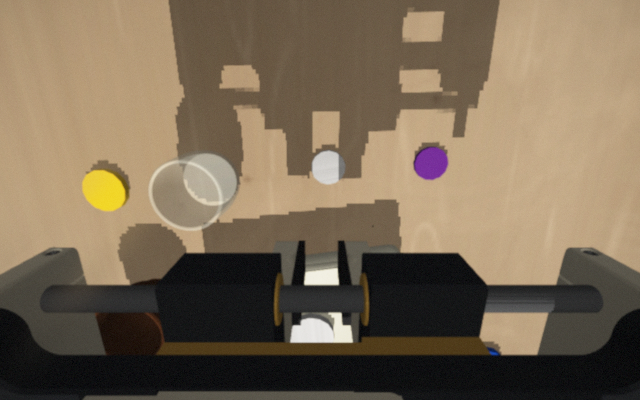

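This shows the white case edge below the fingers, with the cell partly hidden at (312,330) between and ahead of them. The glass and decoys are clear. Next I correct x and tilt, and lower.

apply_moves(increments=[0.004,0.008,0,0,0.02,0.034,0,0,-0.006,0,0,0,0,0,-0.005,0,0,0,0,0,0,0,0,0])

```text
t: 4.2
eef_pos: [0.5031, -0.2293, 0.056]
ee_rot: [-3.137, 0.014, -3.126]
force: [0.2, 0.2, 0.0]
width: 0.0184
```

apply_moves(increments=[-0.0045,0,-0.004,0,0.01,0,0,0,-0.004,0,0,0,0,0,0,0,0,0,0,0,0,0,0,0])

```text
t: 4.53
eef_pos: [0.497, -0.2296, 0.0468]
ee_rot: [-3.137, 0.002, -3.128]
force: [0.0, 0.3, 0.5]
width: 0.0182
```

apply_moves(increments=[0.0005,0.006,0,0,0,0,0.0005,0.006,0,0,0,0,0,0.006,0,0,0,0,0,0.004,0,0,0,0,0,0.004,0,0,0,0,0,0.004,0,0,0,0,0,0.004,0,0,0,0,0,0.004,0,0,0,0,0,0.004,0,0,0,0,0,0,0,0,0])

```text
schema error: expected a multiple of 6 numbers
```

Run:
```python
from h import *
s=arm.get_state();print(s['eef_pos'],s['force'])
a=save('wrist','w2.png');b=save('top','t2.png');c=save('side','s2.png')
for n in('wrist','top'):
  for d in finder.landmark_of(n,'coin_cell')[:5]:print(n,round(d['conf'],2),np.round(d['point'],1),ray(n,d['point'],.034).round(4))
B=cv2.resize(b[170:280,240:420],(640,391));p=proj('side',[.4975,-.1185,.034]).astype(int);print(p)
x=max(p[0]-80,0);y=max(p[1]-50,0);C=cv2.resize(c[y:y+100,x:x+160],(400,250))
A=a[190:400,180:460]; A=cv2.resize(A,(333,250))
cv2.imwrite('pics/m2.png',np.vstack([np.hstack([A,C])[:, :640],np.zeros((2,640,3),np.uint8),B[:340]])[:,:,::-1])
```

```text
[ 0.49701503 -0.22964378  0.04675853] [0.00414342 0.29800979 0.51118402]
wrist 0.97 [ 97.  176.9] [ 0.619  -0.2732  0.034 ]
wrist 0.81 [443.5 155.8] [ 0.4347 -0.2876  0.034 ]
wrist 0.7 [312.8 333.8] [ 0.5023 -0.173   0.034 ]
wrist 0.65 [331.2 157.7] [ 0.4934 -0.2857  0.034 ]
top 0.7 [392.2 153. ] [ 0.6387 -0.2522  0.034 ]
top 0.61 [321.2 290.2] [ 0.3695 -0.1083  0.034 ]
[304 221]
```

View pics/m2.png

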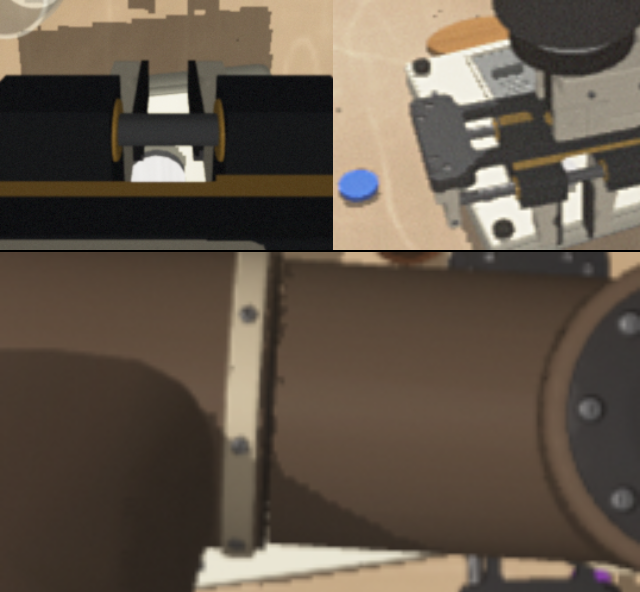

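My row count was off, so the move was refused and nothing moved. The settled picture shows the cell about 5 mm to +x of the finger gap: its right edge is at column 336, so its centre x is about 0.502. The top camera agrees. The earlier wrist fix was biased by about 4 mm in both axes because the arm was still settling. I'm shifting to x = 0.502; the well is then at about (0.501,-0.1145).

apply_moves(increments=[0.005,0.006,0,0,0,0,0,0.005,0,0,0,0,0,0.004,0,0,0,0,0,0,0,0,0,0])

```text
t: 5.12
eef_pos: [0.5036, -0.2133, 0.0476]
ee_rot: [-3.137, 0.004, -3.128]
force: [0.1, 0.2, -1.2]
width: 0.0183
```

Run:
```python
from h import *
s=arm.get_state();print(s['eef_pos'],s['ee_rot'],s['force'])
a=save('wrist','w3.png')
for n in('wrist',):
  for d in finder.landmark_of(n,'coin_cell')[:5]:print(n,round(d['conf'],2),np.round(d['point'],1),ray(n,d['point'],.034).round(4))
```

```text
[ 0.50356905 -0.21326023  0.04762765] [-3.13684525  0.00448234 -3.12808091] [ 0.14696671  0.1876654  -1.23832856]
wrist 0.91 [495.2 349.4] [ 0.3902 -0.1468  0.034 ]
wrist 0.89 [346.5 129.3] [ 0.4919 -0.2844  0.034 ]
wrist 0.87 [100.8 148.4] [ 0.6202 -0.2726  0.034 ]
wrist 0.86 [324.6 311.6] [ 0.5011 -0.1736  0.034 ]
wrist 0.67 [459.1 132.6] [ 0.4342 -0.2836  0.034 ]
```

apply_moves(increments=[-0.001,0.004,-0.001,0,0,0,0,0.004,0,0,0,0,0,0.004,0,0,0,0,0,0.004,0,0,0,0,0,0.004,0,0,0,0,0,0.004,0,0,0,0,0,0.004,0,0,0,0,0,0.004,0,0,0,0,0,0.004,0,0,0,0,0,0.004,0,0,0,0,0,0.004,0,0,0,0,0,0.004,0,0,0,0,0,0.004,0,0,0,0,0,0,0,0,0,0])

```text
t: 6.38
eef_pos: [0.5021, -0.1559, 0.0466]
ee_rot: [-3.137, 0.004, -3.128]
force: [-0.2, 0.0, 0.4]
width: 0.0188
```

```bash
cat > mid.py <<'E'
from h import *
import sys
s=arm.get_state();print(s['t'],s['eef_pos'].round(4),s['ee_rot'].round(3),s['force'].round(2))
a=save('wrist','w_'+sys.argv[1]);c=save('side','s_'+sys.argv[1])
for n in('wrist','side'):
  for d in finder.landmark_of(n,'coin_cell')[:5]:print(n,round(d['conf'],2),np.round(d['point'],1),ray(n,d['point'],.034).round(4))
p=proj('side',[.501,-.1145,.034]).astype(int);q=proj('wrist',[.501,-.1145,.034]);print(p,q)
C=cv2.resize(c[p[1]-50:p[1]+50,p[0]-80:p[0]+80],(640,400),interpolation=cv2.INTER_CUBIC)
A=cv2.resize(a[200:360,240:400],(400,400),interpolation=cv2.INTER_CUBIC)
cv2.imwrite('pics/'+sys.argv[1],cv2.resize(np.hstack([A,C]),(800,308))[:,:,::-1])
E
python3 mid.py m3.png
```

```text
6.3833 [ 0.5021 -0.1559  0.0466] [-3.137  0.004 -3.128] [-0.18  0.01  0.38]
wrist 0.97 [322.3 283.5] [ 0.5014 -0.1371  0.034 ]
wrist 0.89 [469.9  23.2] [ 0.4357 -0.2759  0.034 ]
wrist 0.7 [510.6 287.6] [ 0.3889 -0.1364  0.034 ]
wrist 0.66 [77.1 49. ] [ 0.6199 -0.2625  0.034 ]
wrist 0.63 [345.4  26.3] [ 0.493  -0.2738  0.034 ]
side 0.73 [404.  278.4] [ 0.6236 -0.2977  0.034 ]
side 0.71 [284.4 309. ] [ 0.4195 -0.3081  0.034 ]
side 0.65 [322.  300.3] [ 0.4805 -0.3067  0.034 ]
side 0.56 [307.8 228.4] [ 0.4997 -0.1387  0.034 ]
side 0.47 [232.7 246. ] [ 0.36   -0.1489  0.034 ]
[305 219] [322.41113402 315.40003439]
```

View pics/m3.png

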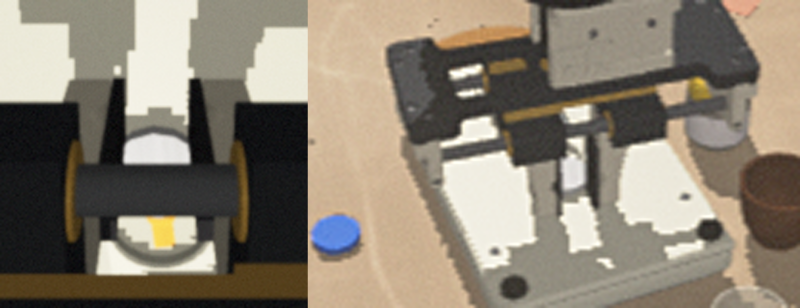

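The left crop shows the cell at wrist (322,283), nested between the fingers, with the well rim and orange ribbon just ahead (far rim at row ~334). The right crop, from the side camera, agrees. There are about 20 mm left to go, laterally aligned.

apply_moves(increments=[0,0.003,0,0,0,0,0,0.003,0,0,0,0,0,0.003,0,0,0,0,0,0.003,0,0,0,0,0,0.003,0,0,0,0,0,0.003,0,0,0,0,0,0.003,0,0,0,0,0,0,0,0,0,0])

```text
t: 7.25
eef_pos: [0.5019, -0.134, 0.0465]
ee_rot: [-3.137, 0.004, -3.13]
force: [-0.2, 0.3, 0.1]
width: 0.0184
```

```bash
python3 mid.py m4.png
```

```text
7.25 [ 0.5019 -0.134   0.0465] [-3.137  0.004 -3.13 ] [-0.22  0.32  0.08]
wrist 0.76 [66.9  4.7] [ 0.62  -0.259  0.034]
wrist 0.75 [321.9 277.4] [ 0.5017 -0.1192  0.034 ]
wrist 0.69 [516.4 258.4] [ 0.3893 -0.1337  0.034 ]
side 0.67 [232.6 244.4] [ 0.3603 -0.1448  0.034 ]
side 0.55 [285.4 309.1] [ 0.421  -0.3087  0.034 ]
side 0.54 [323.  300.4] [ 0.482  -0.3073  0.034 ]
side 0.51 [404.8 278.4] [ 0.6249 -0.298   0.034 ]
side 0.4 [305.1 225. ] [ 0.4971 -0.1284  0.034 ]
[305 219] [322.86860193 284.56267583]
```

View pics/m4.png

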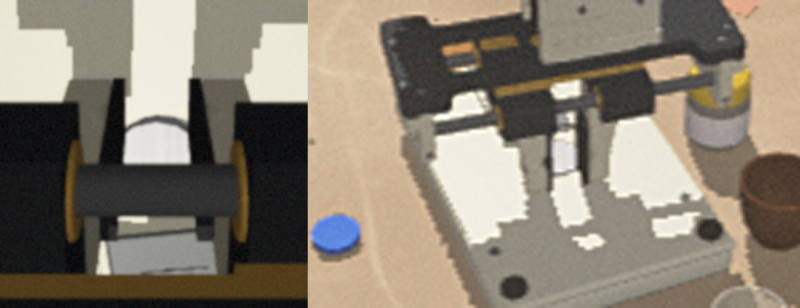

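The cell now looks sunk into the well, with a dark rim arc behind it in the left crop. I'll lift and check from above.

apply_moves(increments=[0,-0.004,0,0,0,0,0,-0.004,0.02,0,0,0,0,-0.006,0.03,0,0,0,0,-0.012,0.03,0,0,0,0,-0.015,0.03,0,0,0,0,-0.01,0.01,0,0,0,0,0,0,0,0,0,0,0,0,0,0,0,0,0,0,0,0,0])

```text
t: 8.2
eef_pos: [0.4989, -0.1904, 0.1706]
ee_rot: [-3.136, 0.0, -3.131]
force: [0.5, -0.5, -0.2]
width: 0.0188
```

Run:
```python
from h import *
s=arm.get_state();print(s['t'],s['eef_pos'].round(4),s['ee_rot'].round(3))
a=save('wrist','w5.png')
for n,z in (('coin_cell',.029),('well',.034),('door_rib',.0451)):
  for d in finder.landmark_of('wrist',n)[:5]:print(n,round(d['conf'],2),np.round(d['point'],1),ray('wrist',d['point'],z).round(4))
q=proj('wrist',[.501,-.1165,.034]).astype(int);print(q)
A=a[q[1]-60:q[1]+60,q[0]-80:q[0]+80]
cv2.imwrite('pics/m5.png',cv2.resize(A,(800,600),interpolation=cv2.INTER_CUBIC)[:,:,::-1])
```

```text
8.2 [ 0.4989 -0.1904  0.1706] [-3.136  0.    -3.131]
coin_cell 0.87 [175.2 109.1] [ 0.631  -0.2667  0.029 ]
coin_cell 0.83 [438.5 253.8] [ 0.3759 -0.1255  0.029 ]
coin_cell 0.82 [316.8 260.9] [ 0.5025 -0.1157  0.029 ]
coin_cell 0.76 [331.8  94.7] [ 0.4905 -0.2807  0.029 ]
coin_cell 0.6 [402.6  96.8] [ 0.4275 -0.2797  0.029 ]
well 0.76 [318.7 264.2] [ 0.5004 -0.1146  0.034 ]
door_rib 0.58 [328.2 321.2] [ 0.4896 -0.053   0.0451]
[318 262]
```

View pics/m5.png

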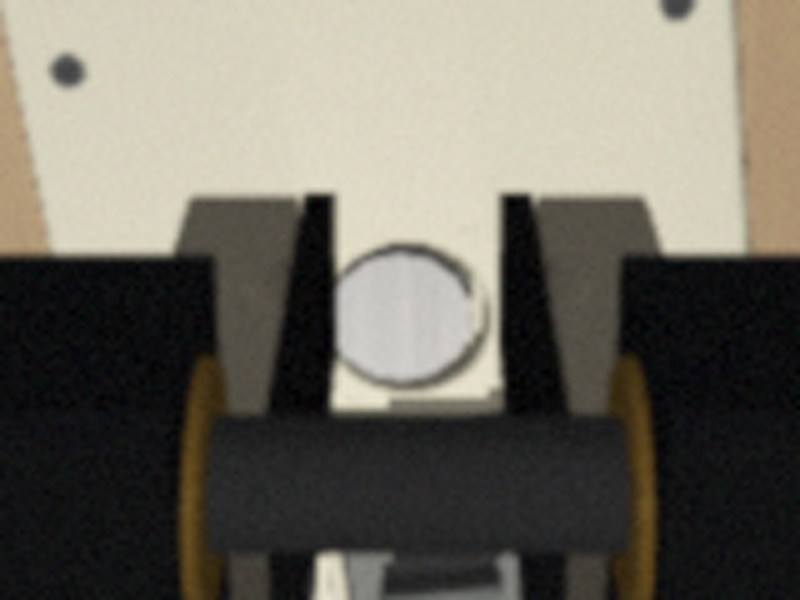

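The cell is seated: a thin dark ring runs around it at wrist ~(317,261), and the landmark agrees with the well at about (0.5015,-0.115). For the door, the rib is near (0.4935,-0.0535), so I go beyond it, aligned to the scale yaw, with the fingers narrower.

apply_moves(increments=[-0.001,0.02,0,0,0,0.015,-0.001,0.02,0,0,0,0.015,-0.001,0.02,0,0,0,0.015,-0.001,0.02,0,0,0,0.015,-0.001,0.02,0,0,0,0.015,-0.001,0.02,0,0,0,0.015,-0.001,0.02,0,0,0,0.015,0,0.018,-0.02,0,0,0.012,0,0,-0.03,0,0,0,0,0,-0.02,0,0,0,0,0,0,0,0,0,0,0,0,0,0,0], hand=0.89)

```text
t: 9.4
eef_pos: [0.4875, -0.0207, 0.0905]
ee_rot: [-3.134, -0.014, -3.001]
force: [-0.5, 0.9, 1.2]
width: 0.01
```

Run:
```python
from h import *
s=arm.get_state();print(s['t'],s['eef_pos'].round(4),s['ee_rot'].round(3),s['width'])
a=save('wrist','w6.png');b=save('side','s6.png')
for c in ('wrist','side'):
  for d in finder.landmark_of(c,'door_rib')[:3]:print(c,round(d['conf'],2),np.round(d['point'],1),ray(c,d['point'],.0451).round(4))
q=proj('wrist',[.4935,-.0535,.0451]).astype(int);p=proj('side',[.4935,-.0535,.0451]).astype(int);print(q,p)
A=cv2.resize(a[120:400,180:460],(400,400));B=cv2.resize(b[p[1]-50:p[1]+50,p[0]-50:p[0]+50],(400,400),interpolation=cv2.INTER_CUBIC)
cv2.imwrite('pics/m6.png',np.hstack([A,B])[:,:,::-1])
```

```text
9.4 [ 0.4875 -0.0207  0.0905] [-3.134 -0.014 -3.001] 0.010038874626400525
wrist 0.59 [319.8 186.1] [ 0.4937 -0.0523  0.0451]
side 0.68 [294.5 192.6] [ 0.497  -0.0428  0.0451]
[320 184] [294 196]
```

View pics/m6.png

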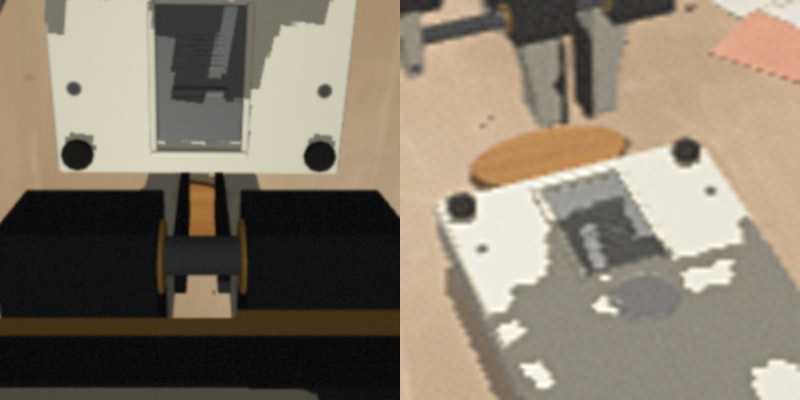

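The left crop shows the open door with its rib at wrist (320,186), i.e. (0.4937,-0.0523). In the right crop the fingers are clear beyond the door and the cell is in the well. Lowering beyond the rib.

apply_moves(increments=[0.003,-0.01,-0.01,0,-0.014,0,0,0,-0.012,0,0,0,0,0,-0.008,0,0,0,0,0,-0.005,0,0,0,0,0,0,0,0,0,0,0,0,0,0,0])

```text
t: 10.1
eef_pos: [0.4961, -0.0313, 0.0617]
ee_rot: [-3.134, 0.016, -3.003]
force: [-0.1, 0.5, -0.2]
width: 0.0096
```

apply_moves(increments=[-0.005,0,-0.005,0,0.012,0,0,0,-0.004,0,0,0,0,0,0,0,0,0,0,0,0,0,0,0])

```text
t: 10.43
eef_pos: [0.4914, -0.0309, 0.0532]
ee_rot: [-3.136, 0.004, -3.003]
force: [0.4, -0.8, 1.0]
width: 0.0097
```

apply_moves(increments=[0.0005,-0.004,0,0,0,0,0.0005,-0.004,0,0,0,0,0.0005,-0.004,0,0,0,0,0.0005,-0.004,0,0,0,0,0.0005,-0.004,0,0,0,0,0.0005,-0.004,0,0,0,0,0.0005,-0.004,0,0,0,0,0.0005,-0.004,0,0,0,0,0.0005,-0.004,0,0,0,0,0.0005,-0.004,0,0,0,0,0.0005,-0.004,0,0,0,0,0.0005,-0.004,0,0,0,0])

```text
t: 11.43
eef_pos: [0.4985, -0.0832, 0.0536]
ee_rot: [-3.137, 0.006, -3.003]
force: [-1.7, 10.0, 3.4]
width: 0.0096
```

10 N against the push suggests the stop has been reached. One more small push to confirm.

apply_moves(increments=[0,-0.002,0,0,0,0,0,-0.001,0,0,0,0])

```text
t: 11.6
eef_pos: [0.4986, -0.0835, 0.0535]
ee_rot: [3.141, 0.008, -3.006]
force: [-4.9, 15.1, 5.5]
width: 0.0091
```

The arm didn't advance and the force rose to 15 N, so the door is at its stop. I'll back off, lift and inspect.

apply_moves(increments=[0,0.006,0,0,0,0,0,0.004,0.005,0,0,0,0,0,0.03,0,0,0,0,0,0.03,0,0,0,0,-0.01,0.03,0,0,0,0,0.0,0.03,0,0,0,0,0.02,0,0,0,0,0,0.02,0,0,0,0,0,0,0,0,0,0,0,0,0,0,0,0])

```text
t: 12.43
eef_pos: [0.4973, -0.0445, 0.1883]
ee_rot: [-3.139, 0.008, -3.006]
force: [-0.7, 0.5, -0.6]
width: 0.0098
```

Run:
```python
from h import *
s=arm.get_state();print(s['t'],s['eef_pos'].round(4),s['ee_rot'].round(3),s['force'].round(2))
a=save('wrist','w7.png')
for n,z in (('door_rib',.0451),('scale',0),('coin_cell',.029)):
  for d in finder.landmark_of('wrist',n)[:3]:print(n,round(d['conf'],2),np.round(d['point'],1),ray('wrist',d['point'],z).round(4))
print('rib expected shut',np.array([.5015,-.115])+.019*np.array([-.127,.992]))
q=proj('wrist',[.501,-.10,.04]).astype(int);print(q)
A=a[max(q[1]-90,0):q[1]+90,q[0]-120:q[0]+120]
cv2.imwrite('pics/m7.png',cv2.resize(A,(800,int(800*A.shape[0]/240)),interpolation=cv2.INTER_CUBIC)[:600,:,::-1])
```

```text
12.4333 [ 0.4973 -0.0445  0.1883] [-3.139  0.008 -3.006] [-0.69  0.47 -0.56]
door_rib 0.77 [329.1 139. ] [ 0.4984 -0.0966  0.0451]
scale 0.79 [327.  117.2] [ 0.502  -0.1139  0.    ]
coin_cell 0.74 [453.6 137.1] [ 0.3773 -0.1136  0.029 ]
rib expected shut [ 0.499087 -0.096152]
[326 134]
```

View pics/m7.png

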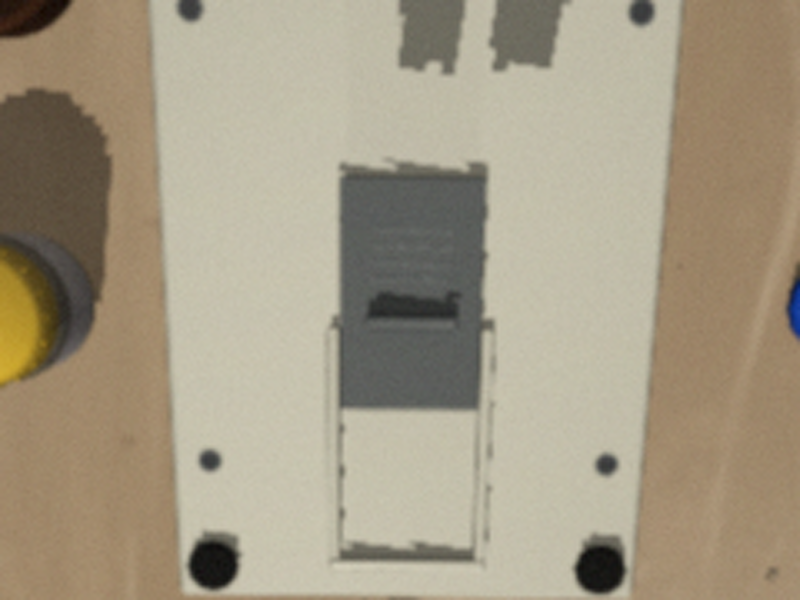

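The door is shut over the well. The rib measures (0.4984,-0.0966) against (0.4991,-0.0962) expected, and nothing is being touched. Handing in.

```bash
python3 -c "
from station import arm
print(arm.job_done())"
```

```text
the job is handed in; nothing more can be done
None
```

The coin cell is in the battery well and the door is pushed shut over it; I handed the job in at about 12.5 s on the robot's clock. No verdict was reported.

- **Cell:** I pushed the larger silver cell into the well with two slightly parted fingertips. Before shutting the door, a close view showed it sitting in the well with a dark gap around it. The network put it about 2 mm from its own reading of the well centre, inside the 4 mm limit. After that the door hides it, so I did not see it again.
- **Door:** I pushed the rib until the arm stopped advancing and the force rose from 10 to 15 N. A final look put the rib within 1 mm of its shut position, and the gripper was lifted clear.
- **Bystanders:** I did not measure their positions again at the end. No move met unexpected contact, and the jar looked undisturbed in the last picture.
- **What disagreed:** my first wrist-camera fix was about 4 mm off in x and y because the arm was still settling. I corrected it from a settled view before touching the cell. One move call was refused for a miscounted list, and nothing moved.

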